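# Find the stamped parts crate and send it to dispatch

## Task

One of the two plywood crates has a stamp burnt into its underside. With your fingertips tip both crates over towards you (the robot), so that each lies on its near wall with its underside facing away from you, then push the stamped one, lying as it is, sideways along the bench until the whole of it is between the two white dispatch lines (touching the paint is fine). Leave the bare crate lying outside the lines; pick nothing up and leave everything else alone.

Things in the scene. Friction and masses are not known exactly. Their poses are not given: they have to be found in the camera images.
- crate_a: one of two identical empty open-topped plywood crates, 70 mm deep (x), 120 wide (y), 120 high (z), walls and base 6 mm, 0.25 to 0.5 kg; starts upright on one side of the lane, turned at most 0.25 rad. Origin: centre of the underside; x points away from the robot, z to the mouth. The stamped one may stand on either side
- crate_b: the other crate, same size, axes and origin, on the other side of the lane. Friction on the bench is 0.5 to 0.7: pulled towards the robot within 30 mm of its far wall's rim, a crate does not slide but pivots on its near lower edge, and past about 40 degrees it falls by itself onto its near wall
- stamp (a point): centre of the stamp, a dark burnt ring with a cross in it, 54 mm across, on the underside of the stamped crate (at that crate's origin). The other crate's underside is bare plywood
- lane: the dispatch line: a lane painted on the bench as two white lines, 15 mm wide and 400 mm long, running straight away from the robot (along x) with 160 mm between their inner edges. Flat, nothing to bump into. Origin: centre of the lane on the bench; x along the lines, y across to the robot's left
- crate_a_front (a point): centre of the outer face of crate_a's near wall (local -35, 0, 60 mm): at bench height when the crate lies on that wall
- crate_b_front (a point): the same point on crate_b
- crate_a_edge (a point): middle of crate_a's near lower edge (local -35, 0, 0 mm), on which it pivots; it stays on the bench unless the crate is lifted or tipped some other way
- crate_b_edge (a point): the same point on crate_b
- stamped_c1 (a point): corner of the near wall's outer face of the stamped crate (local -35, -60, 0 mm)
- stamped_c2 (a point): corner of the near wall's outer face of the stamped crate (local -35, 60, 0 mm)
- stamped_c3 (a point): corner of the near wall's outer face of the stamped crate (local -35, -60, 120 mm)
- stamped_c4 (a point): corner of the near wall's outer face of the stamped crate (local -35, 60, 120 mm)
- pin_mid: bystander: rusty flanged steel pin standing on its flange (flange 56 mm across, 7 mm thick; shank 22 mm; 82 mm tall), in the far part of the lane. Origin under its centre
- pin_left: bystander: another such pin, beyond the left crate
- pin_right: bystander: another such pin, beyond the right crate
- disc: bystander: grinding disc 100 mm across, 6 mm thick, lying flat near the robot, at its right. Origin under its centre
- can: bystander: steel can 66 mm across, 85 mm tall, at the left. Origin under its centre
- bowl: bystander: steel bowl 120 mm across, 45 mm tall, at the right. Origin under its centre
- wrench: bystander: wrench 180 mm long, lying near the robot, at its left
There are look-alikes about, which are no part of the job. Leave any green look-alike of the crate_b alone.

How it is judged:
By the outcome, as a careful person would: the job done as asked, in the order asked, and still so for the second after the job is handed in, with the robot touching nothing.
It also fails if it takes over 72 s, if anything falls off the work surface, if the arm or the gripper's body presses on something with over 40 N, if the wrist force passes 120 N, or if a joint passes its speed limit or range.

## Robot

A 6-joint arm with a two-finger parallel gripper is mounted at the origin on the work surface. World frame = base frame: x ahead of the robot, y to its left, z up, the work surface at z = 0. Lengths are in m, angles in rad, forces in N, time in s.
With the tool pointing down it reaches from about 0.35 to 0.975 m from the base axis. Payload 4.9 kg.
Tool frame: the origin (TCP) lies at the very end of the fingers, on their centre line; the grasp point (between the pads) lies 19 mm behind it (pinch_z is the distance from the TCP to the grasp point, in m); z points along the fingers, y is the line along which they close (so a half turn about z gives the same grasp; the last joint's range is limited). The gripper opens to 85 mm and grips with 20 to 120 N. Pads are 22 mm wide; open, the fingers measure 114 mm over their backs; the gripper's body (76 mm by 85 mm) begins 54 mm behind the grasp point. The pads swing forward as they close: fully open they stand 13 mm farther back than shut.
Start: joints at [1.092, 0.053, 1.613, -0, 1.476, -0.119], TCP at [0.22, 0.585, 0.192] pointing down, gripper open.
Joint ranges: [-3.01, 3.01], [-1.01, 2.22], [0.06, 2.58], [-1.02, 4.17], [0.09, 2.62], [-3.14, 3.14]. Speed limits (rad/s): [2.57, 2.57, 3.14, 3.14, 3.14, 3.14].

## Interface

Orientations are given as a unit quaternion [w, x, y, z].
In Python, from plant import * gives the robot as it stands. The module is installed in compiled form; this text tells all that it offers.
- The arm moves only by the tool play_rows, never from a script. Its arguments are lists of equal length, an entry for each row: "linear": the shift along the world's x, y, z in m, a list of three; "turn": the turn about the world's z in degrees. A call has 1 to 8 rows; each row shifts and turns the commanded pose from where the row before left it; what a row does not reach is not made up. A row lasts 1/8 s, in which the tool goes at most 62.5 mm and 10.7 degrees, less where a joint would pass 70% of its speed; a pose out of reach is approached as far as the arm can. A call is refused whole if a number of a shift passes 0.0625 or a number of a turn 10.7, either way. A call with a gripper value outside its range is refused whole. "hand" is the finger opening in m, from 0 to 0.0854, set as the call begins (left out, the last holds). The fingers move at their own pace and stop on an object; the grip force is fixed at half the most. Time passes only in rows, so rows that do not move let the fingers close. It gives the time, the measured TCP pose, the force, the opening and the grip force at its end, in the units of the state.
- state(): the state, without advancing time (a new reading comes with each control period).
- grab_frame(name): name is "scene" or "side" or "wrist"; returns the picture (400x640x3 uint8, red, green, blue); there is no depth.
- camera_info(name): a dict with "camera_matrix" (3x3 intrinsics, pixels), "distortion" ([k1, k2, p1, p2, k3] as OpenCV has them; the pictures are not rectified), "origin" and "attitude" of the camera in the world; the wrist camera has in their place "mount" (4x4, takes a point from camera to tool coordinates, whose origin is the TCP and whose axes are the flange's). Camera axes: x right, y down, z forward; pixel columns grow to the right and rows downward; lengths in m; the calibration is good to about 2 mm. A picture is of the moment at which its call begins: read the wrist's pose just before it. camera_info takes no time and is no camera call.
- job_done(): hands the job in; it is judged then, once.
Trained networks look in the newest picture that a camera, given by its name, has taken for a name from the list of things; names that differ only in an ending like _2 or _b are one class to them, and where a whole thing is asked for, a point or a joint stands for the part that bears it (a point fixed in the world has none). Each returns a list of dicts, best first, with "p" (0 to 1); they miss things now and then, are a little off and sometimes report something else, mostly with a low value. They report only what shows in the picture. A call takes as long as a camera call. They do not tell look-alikes from the thing itself.
- trace(camera, thing): "region" (400x640 bool, what is visible of it) and "location" ([column, row] in pixels, amid what is visible of it).
The state is a dict: "time": time; "joint_pos": joint angles; "joint_vel": joint speeds; "joint_efforts": joint torques, N m; "tool_pos": TCP position; "tool_rot": TCP orientation; "contact_force": force on the tool from outside, world axes, zero at the start; "ft_torque": the same for the moment, N m; "gripper_width": opening from 0.0 (shut) to 1.0 (fully open); "grasp_force": force on a finger pad.
Only numpy, scipy, OpenCV 4.12 (cv2) and the standard library are available. Lean on these libraries where they do the work, as an engineer would, in place of code of your own. Each camera call takes 0.05 s, during which the arm holds its last target. There are 200 camera calls.

## Working session

There is one attempt and no reset: what is moved stays moved. The work goes in short steps, Python scripts to look and compute and a tool call to move; the robot and the scene stay as the last step left them, time stands still between calls to the robot, and variables do not carry over. Pictures are saved under pics/ and viewed, at most 10 in all, crops included, and the job is handed in when it is done.

Besides the shell and the picture viewer there is one more tool, called after "Request:" as name(argument=value, ...) on one line, values as JSON. play_rows: Moves the arm, as the interface text tells. Its arguments: {"type":"object","properties":{"linear":{"type":"array","items":{"type":"array","items":{"type":"number"}}},"turn":{"type":"array","items":{"type":"number"}},"hand":{"type":"number"}},"required":["linear","turn"]}

```bash
mkdir -p pics
cat > h.py <<'E'
from plant import *
import numpy as np, cv2
from scipy.spatial.transform import Rotation as R
def cam(n):
    c=camera_info(n); K=np.array(c["camera_matrix"]); D=np.array(c["distortion"])
    if "mount" in c:
        s=state(); q=np.array(s["tool_rot"]); T=np.eye(4); T[:3,:3]=R.from_quat(q[[1,2,3,0]]).as_matrix(); T[:3,3]=s["tool_pos"]
        M=T@np.array(c["mount"]); return K,D,M[:3,:3],M[:3,3]
    a=np.array(c["attitude"])
    Rm=a if a.shape==(3,3) else R.from_quat(a[[1,2,3,0]]).as_matrix()
    return K,D,Rm,np.array(c["origin"])
def ray(n,px,z=0,C=None):
    K,D,Rm,o=C or cam(n); p=cv2.undistortPoints(np.array(px,float).reshape(-1,1,2),K,D).reshape(-1,2)
    d=np.c_[p,np.ones(len(p))]@Rm.T; return o+d*((z-o[2])/d[:,2])[:,None]
def proj(n,P,C=None):
    K,D,Rm,o=C or cam(n); P=(np.array(P,float).reshape(-1,3)-o)@Rm
    return cv2.projectPoints(P,np.zeros(3),np.zeros(3),K,D)[0].reshape(-1,2)
def save(n,f):
    im=grab_frame(n); cv2.imwrite(f"pics/{f}.png",im[:,:,::-1]); return im
E
python3 - <<'E'
from h import *
for n in("scene","side"):
    save(n,n+"0"); print(n,camera_info(n)["attitude"],camera_info(n)["origin"],camera_info(n)["camera_matrix"])
    for t in("crate_a","pin_mid","can","lane","disc","bowl","wrench"):
        for d in trace(n,t):
            ys,xs=np.nonzero(d["region"]); 
            print(t,round(d["p"],2),np.round(d["location"]),xs.min(),xs.max(),ys.min(),ys.max(),np.round(ray(n,[d["location"]])[0],3))
s=state();print(s)
E
```

```text
scene [-0.11628435  0.37974015  0.87993317 -0.26075465] [1.0788233  0.4855461  1.21177431] [[423.17032205   0.         318.42042249]
 [  0.         423.17032205 204.74912412]
 [  0.           0.           1.        ]]
crate_a 0.76 [262.  98.] 243 278 76 118 [ 0.272 -0.582  0.   ]
crate_a 0.65 [256. 165.] 237 278 142 189 [ 0.527 -0.334  0.   ]
pin_mid 0.71 [274. 236.] 267 283 223 243 [ 0.684 -0.072  0.   ]
can 0.69 [428. 339.] 412 440 323 351 [0.616 0.493 0.   ]
can 0.21 [206. 152.] 190 222 141 168 [ 0.613 -0.521  0.   ]
lane 0.72 [296. 202.] 253 369 167 270 [ 0.541 -0.114  0.   ]
disc 0.72 [320. 141.] 308 333 133 152 [ 0.279 -0.244  0.   ]
bowl 0.77 [207. 153.] 190 222 141 168 [ 0.613 -0.511  0.   ]
bowl 0.65 [324. 141.] 309 333 133 152 [ 0.271 -0.233  0.   ]
wrench 0.62 [422. 216.] 400 441 198 236 [0.288 0.234 0.   ]
wrench 0.49 [366. 244.] 342 390 221 273 [0.502 0.165 0.   ]
wrench 0.36 [273. 236.] 267 283 222 244 [ 0.687 -0.075  0.   ]
side [ 0.02211999 -0.02115663  0.86014527 -0.50912986] [0.433558   1.29011108 0.84223423] [[425.70088045   0.         316.88430796]
 [  0.         
[... 814 characters left out ...]
8, 'joint_pos': array([ 1.09203007e+00,  5.26631863e-02,  1.61289749e+00, -4.05328235e-05,
        1.47595803e+00, -1.18993941e-01]), 'joint_vel': array([-0.00059283,  0.00012763,  0.00023888,  0.00246986, -0.00292741,
       -0.00032766]), 'joint_efforts': array([-1.36918257e-03, -3.93642533e+01, -3.70441532e+01, -2.86292116e-04,
        2.47749522e-04,  6.92814766e-06]), 'tool_pos': array([0.22004435, 0.58497858, 0.19182792]), 'tool_rot': array([3.01677736e-05, 1.78915680e-01, 9.83864410e-01, 2.93935374e-05]), 'contact_force': array([ 0.84249257, -0.18968547,  0.13587982]), 'ft_torque': array([-0.05350859, -0.02023889,  0.01421986]), 'grasp_force': 0.0, 'gripper_width': 1.0012615145981023}
```

View pics/scene0.png

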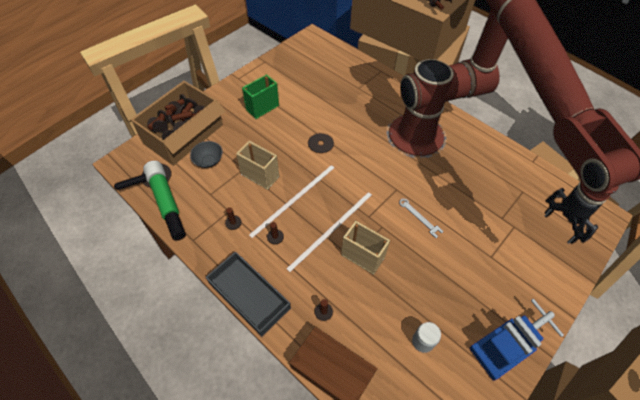

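View pics/side0.png

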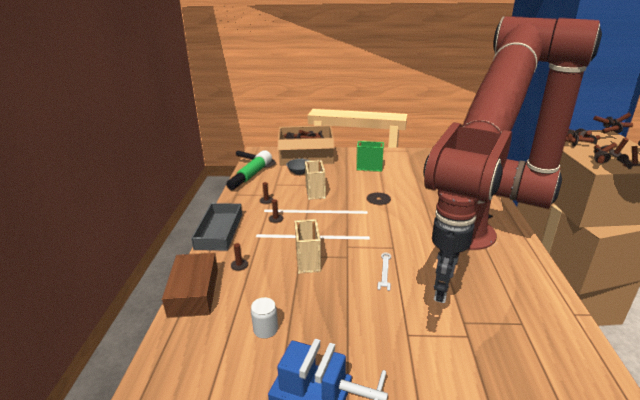

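The scene picture shows the left crate at (366,246) and the right crate at (258,165). The look-alikes are the green box at (262,97) and the parts box at (178,120). The plain plywood crates beside the lane match the description. Next I'll fit their poses and check a close crop.

```bash
cat >> h.py <<'E'
from scipy.optimize import minimize
BOX=np.array([[x,y,z] for x in(-.035,.035) for y in(-.06,.06) for z in(0,.12)])
def boxw(p):
    c,s=np.cos(p[2]),np.sin(p[2]); return BOX@np.array([[c,s,0],[-s,c,0],[0,0,1]])+[p[0],p[1],0]
def hull(n,p,C):
    m=np.zeros((1600,2560),np.uint8); h=cv2.convexHull((proj(n,boxw(p),C)*4+1.5).round().astype(np.int32)); cv2.fillConvexPoly(m,h,1); return cv2.resize(m.astype(np.float32),(640,400),interpolation=cv2.INTER_AREA)
def fit(masks,p0):
    Cs={n:cam(n) for n in masks}
    def f(p):
        return sum(np.abs(hull(n,p,Cs[n])-m).sum()/m.sum() for n,m in masks.items())
    best=min((minimize(f,[p0[0],p0[1],a],method="Nelder-Mead",options=dict(initial_simplex=[[p0[0],p0[1],a],[p0[0]+.02,p0[1],a],[p0[0],p0[1]+.02,a],[p0[0],p0[1],a+.15]])) for a in(-.2,0,.2)),key=lambda r:r.fun)
    return best.x,best.fun
E
python3 - <<'E'
from h import *
def find(n,near):
    best=None
    for t in("crate_a","wrench","pin_mid","disc"):
        for d in trace(n,t):
            ys,xs=np.nonzero(d["region"])
            if np.hypot(*(np.array(d["location"])-near))<12 and len(xs)>300: return d["region"].astype(float)
ims={}
for n in("scene","side"): ims[n]=grab_frame(n).copy()
for name,a,b,p0 in(("L",(366,246),(307,246),(.53,.13)),("R",(258,165),(315,180),(.55,-.33))):
    p,e=fit({"scene":find("scene",a),"side":find("side",b)},p0); print(name,p.round(4),round(e,3))
    for n in ims:
        h=cv2.convexHull(proj(n,boxw(p)).round().astype(np.int32)); 
        ims[n+name]=(ims[n].copy(),h)
im=grab_frame("scene"); v=im.min(2).astype(int)
m=((v>150)&(np.ptp(im,axis=2)<50)).astype(np.uint8)
k,l,st,c=cv2.connectedComponentsWithStats(m)
for i in range(1,k):
    if st[i,4]>100: 
        ys,xs=np.nonzero(l==i); P=ray("scene",np.c_[xs,ys]); print(st[i],[P[:,0].min(),P[:,0].max()],np.polyfit(P[:,0],P[:,1],1),P[:,1].mean())
tiles=[]
for k in("sceneL","sceneR","sideL","sideR"):
    i,h=ims[k]; x,y,w,hh=cv2.boundingRect(h); cx,cy=x+w//2,y+hh//2
    j=cv2.resize(i[cy-36:cy+36,cx-50:cx+50],(400,288),interpolation=cv2.INTER_CUBIC)
    cv2.polylines(j,[((h-[cx-50,cy-36])*4+2).astype(np.int32)],True,(255,0,0),1); tiles.append(j)
cv2.imwrite("pics/c.png",np.vstack([np.hstack(tiles[:2]),np.hstack(tiles[2:])])[:,:,::-1])
for t in("pin_mid",):
    for d in trace("scene",t): print(d["location"],d["p"])
print(ray("scene",[(274,240),(232,225),(324,313)]))
E
```

```text
L [0.5443 0.1859 0.1364] 0.125Traceback (most recent call last):
  File "<stdin>", line 12, in <module>
RuntimeError: dictionary changed size during iteration
```

Run:
```python
from h import *
def find(n,near):
    for t in("crate_a","wrench","pin_mid","disc"):
        for d in trace(n,t):
            ys,xs=np.nonzero(d["region"])
            if np.hypot(*(np.array(d["location"])-near))<12 and len(xs)>300: return d["region"].astype(float)
ims={n:grab_frame(n).copy() for n in("scene","side")}; O={}
for name,a,b,p0 in(("L",(366,246),(307,246),(.53,.13)),("R",(258,165),(315,180),(.55,-.33))):
    p,e=fit({"scene":find("scene",a),"side":find("side",b)},p0); print(name,p.round(4),round(e,3))
    for n in ims:
        O[n+name]=(ims[n],proj(n,boxw(p)))
im=grab_frame("scene"); v=im.min(2).astype(int)
m=((v>140)&(np.ptp(im,axis=2)<60)).astype(np.uint8)
k,l,st,c=cv2.connectedComponentsWithStats(m)
for i in range(1,k):
    if st[i,4]>80: 
        ys,xs=np.nonzero(l==i); P=ray("scene",np.c_[xs,ys]); print(st[i],P[:,0].min().round(3),P[:,0].max().round(3),np.polyfit(P[:,0],P[:,1],1).round(4),P[:,1].mean().round(4))
tiles=[]
E_=[(0,1),(2,3),(4,5),(6,7),(0,2),(1,3),(4,6),(5,7),(0,4),(1,5),(2,6),(3,7)]
for k in("sceneL","sceneR","sideL","sideR"):
    i,q=O[k]; cx,cy=q.mean(0).astype(int)
    j=cv2.resize(i[cy-36:cy+36,cx-50:cx+50],(400,288),interpolation=cv2.INTER_CUBIC)
    q=((q-[cx-50,cy-36])*4+2).astype(int)
    for u,w in E_: cv2.line(j,tuple(map(int,q[u])),tuple(map(int,q[w])),(255,0,0),1)
    tiles.append(j)
cv2.imwrite("pics/c.png",np.vstack([np.hstack(tiles[:2]),np.hstack(tiles[2:])])[:,:,::-1])
print(ray("scene",[(274,240),(232,225),(324,313)]).round(3))
print(state()["time"])
```

```text
L [0.5437 0.1859 0.1537] 0.075
R [ 0.5501 -0.2886  0.1528] 0.141
[460  12  26  49 563] -0.921 -0.523 [0.3751 0.0939] -0.1857
[211  33  61  47 942] 0.008 0.315 [ 0.1687 -0.9183] -0.8866
[ 496   41   57   80 1719] -0.825 -0.416 [0.7038 0.548 ] 0.1473
[128  60  61  37 442] 0.338 0.649 [-0.0569 -0.9735] -1.0008
[573  63  44  34 392] -0.92 -0.755 [0.3255 0.6615] 0.3815
[450  98  64  28 685] -0.354 -0.252 [-0.4583 -0.0213] 0.1175
[ 58 106  67  37 863] 0.738 0.983 [-0.2642 -0.7361] -0.9537
[144 161  19  18 208] 0.767 0.836 [ 0.0912 -0.6778] -0.605
[249 166  85  72 489] 0.336 0.739 [-0.0015 -0.129 ] -0.1299
[   40   185   239   199 11320] 0.953 1.23 [-1.6583  1.4511] -0.3081
[287 193  85  79 540] 0.336 0.738 [0.0007 0.0449] 0.0453
[400 199  43  39 247] 0.269 0.322 [ 3.2205 -0.7144] 0.2366
[ 552  294   88   73 3151] 0.065 0.429 [-0.2167  0.9211] 0.8659
[532 299  31  37 220] 0.291 0.37 [0.2492 0.646 ] 0.727
[516 317  25  29 142] 0.375 0.412 [ 2.7184 -0.3656] 0.7055
[418 322  23  24 409] 0.567 0.631 [0.0728 0.4437] 0.4873
[507 323  25  30 144] 0.41 0.448 [ 2.6623 -0.4511] 0.6925
[174 383  21  17 127] 1.168 1.213 [-0.3253  0.4873] 0.0989
[[ 0.695 -0.062  0.   ]
 [ 0.752 -0.205  0.   ]
 [ 0.762  0.222  0.   ]]
1.35
```

View pics/c.png

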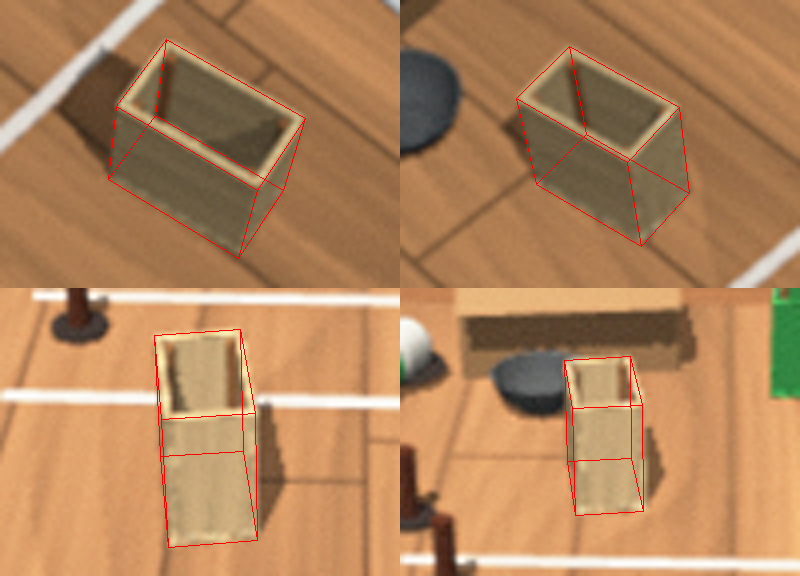

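The overlays fit both crates. Left is at (0.544, 0.186) and right at (0.550, -0.289), both with yaw about 0.15. The lane centre is y = -0.042. I'll move behind the left crate.

Request:
play_rows(linear=[[0.04, -0.04, 0], [0.04, -0.04, 0], [0.04, -0.04, 0], [0.04, -0.04, 0], [0.04, -0.04, 0], [0.04, -0.04, 0], [0.04, -0.04, 0], [0.04, -0.04, 0]], turn=[3.7, 3.7, 3.7, 3.7, 3.7, 3.7, 3.7, 3.5], hand=0)

```text
time: 2.35
tool_pos: [0.5412, 0.2635, 0.192]
tool_rot: [0.0, -0.078, 0.997, 0.0]
contact_force: [0.0, 0.6, -0.1]
gripper_width: 0.006
grasp_force: 0.0
```

Request:
play_rows(linear=[[0.04, -0.034, 0], [0.033, -0.034, 0], [0, 0, 0], [0, 0, -0.03], [0, 0, -0.03], [0, 0, -0.03], [0, 0, 0], [0, 0, 0]], turn=[0, 0, 0, 0, 0, 0, 0, 0])

```text
time: 3.35
tool_pos: [0.6134, 0.1977, 0.1032]
tool_rot: [0.001, -0.077, 0.997, 0.0]
contact_force: [0.7, 0.4, 1.1]
gripper_width: -0.002
grasp_force: 0.0
```

Request:
play_rows(linear=[[-0.012, -0.002, 0], [-0.012, -0.002, 0], [-0.012, -0.002, 0.002], [-0.012, -0.002, 0.003], [-0.012, -0.002, 0.003], [-0.012, -0.002, 0.003], [-0.012, -0.002, 0.003], [0, 0, 0]], turn=[0, 0, 0, 0, 0, 0, 0, 0])

```text
time: 4.35
tool_pos: [0.5286, 0.183, 0.1162]
tool_rot: [0.0, -0.077, 0.997, 0.0]
contact_force: [-0.4, -0.7, -0.2]
gripper_width: -0.001
grasp_force: 0.0
```

Run:
```python
from h import *
i=save("side","s1")[190:300,230:400]; j=save("scene","s2")[190:300,290:460]
cv2.imwrite("pics/p1.png",cv2.resize(np.hstack([i,j]),None,fx=2.3,fy=2.3)[:,:,::-1])
```

```text
(no output)
```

View pics/p1.png

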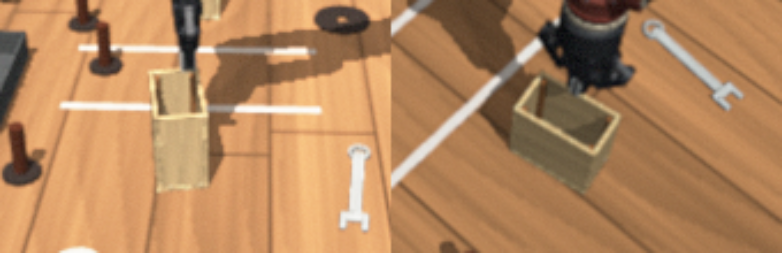

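Run:
```python
from h import *
t=state()["tool_pos"]
for n in("side","scene"): print(n,proj(n,[t, [.528,.183,0],[.613,.198,.103]]).round(1).tolist(), proj(n,boxw([.5437,.1859,.1537])).round().tolist())
s=cv2.imread("pics/s1.png")[190:260,270:350]; c=cv2.imread("pics/s2.png")[190:260,330:410]
cv2.imwrite("pics/p2.png",cv2.resize(np.hstack([s,c]),None,fx=5,fy=5,interpolation=2))
```

```text
side [[311.0, 230.4], [312.2, 260.4], [283.9, 236.0]] [[316.0, 249.0], [316.0, 219.0], [320.0, 272.0], [319.0, 240.0], [296.0, 251.0], [294.0, 220.0], [298.0, 273.0], [296.0, 241.0]]
scene [[368.6, 235.6], [364.9, 253.0], [353.6, 259.4]] [[352.0, 239.0], [355.0, 220.0], [384.0, 258.0], [390.0, 240.0], [341.0, 255.0], [343.0, 237.0], [373.0, 275.0], [378.0, 258.0]]
```

View pics/p2.png

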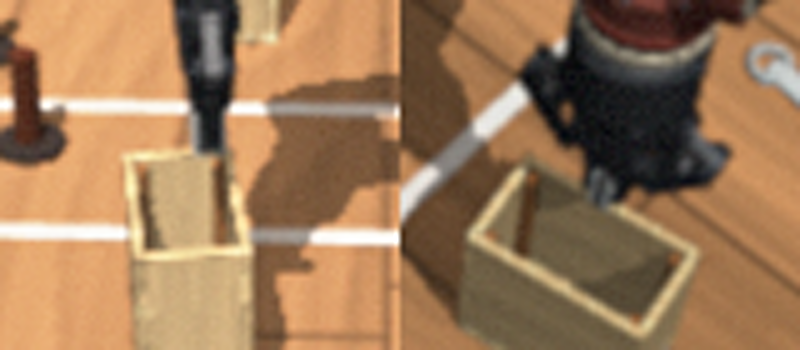

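Run:
```python
from h import *
def tri(a,b):
    A=[];B=[]
    for n,p in(("side",a),("scene",b)):
        o=cam(n)[3]; d=ray(n,[p])[0]-o; d/=np.linalg.norm(d); M=np.eye(3)-np.outer(d,d); A.append(M);B.append(M@o)
    x=np.linalg.lstsq(np.vstack(A),np.hstack(B),rcond=None)[0]; return x.round(4), [proj(n,x).round(1).tolist() for n in("side","scene")]
print(tri((311,220.5),(369.5,230.5)))
# rim corners far-left / near-left etc.
print(tri((270+130/5,190+155/5),(330+132/5-2*0,190+235/5)) )
s=state(); print(s["tool_pos"],s["contact_force"],s["time"])
```

```text
(array([0.5298, 0.1828, 0.1507]), [[[310.6, 220.9]], [[369.7, 229.9]]])
(array([0.5738, 0.1696, 0.1435]), [[[296.8, 220.4]], [[356.1, 238.1]]])
[0.5291646  0.18297243 0.11595729] [-0.9781495   1.22689794  0.08241366] 4.45
```

The picture shows the fingertip about 35 mm higher than the reported z, and the crate is still upright and untouched. I'll retreat behind it, go lower and check.

Request:
play_rows(linear=[[0, 0, 0.03], [0.03, 0.005, 0], [0.03, 0.005, 0], [0.03, 0.005, 0], [0, 0, 0], [0, 0, -0.03], [0, 0, -0.013], [0, 0, 0]], turn=[0, 0, 0, 0, 0, 0, 0, 0])

```text
time: 5.45
tool_pos: [0.6175, 0.1977, 0.1011]
tool_rot: [-0.002, -0.077, 0.997, -0.0]
contact_force: [0.2, -0.6, -0.2]
gripper_width: -0.003
grasp_force: 0.0
```

Run:
```python
from h import *
print(proj("side",[[.22004,.58498,.19183]]),proj("scene",[[.22004,.58498,.19183]]))
t=state()["tool_pos"];print(t)
out=[]
for n in("side","scene"):
    P=[proj(n,[t+[0,0,d]])[0] for d in(0,.02,.04)]; print(np.round(P))
    im=grab_frame(n); c=P[0].astype(int); k=cv2.resize(im[c[1]-40:c[1]+30,c[0]-40:c[0]+40],None,fx=5,fy=5,interpolation=2)
    for p in P: cv2.circle(k,tuple(int(v) for v in (p-c+40)*5),3,(255,0,0),-1)
    out.append(k)
cv2.imwrite("pics/p3.png",np.hstack(out)[:,:,::-1])
```

```text
[[439.36729078 305.30043474]] [[548.91519841 237.72794561]]
[0.61750961 0.19769423 0.10106181]
[[282. 236.]
 [282. 231.]
 [282. 226.]]
[[352. 261.]
 [353. 258.]
 [354. 254.]]
```

View pics/p3.png

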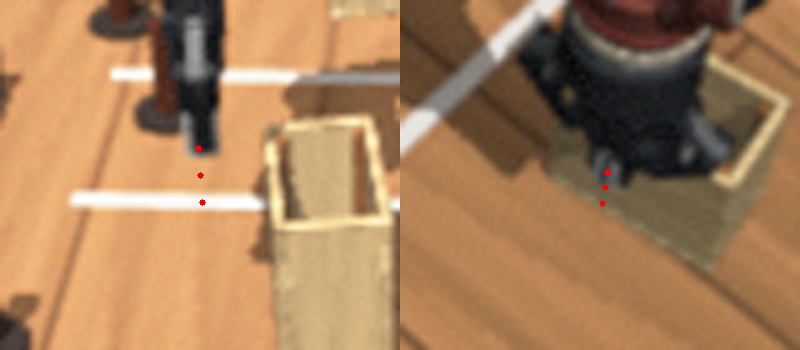

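Request:
play_rows(linear=[[0, 0, -0.026], [0, 0, 0], [-0.012, -0.002, 0], [-0.012, -0.002, 0], [-0.012, -0.002, 0.001], [-0.01, -0.0015, 0.001], [-0.01, -0.0015, 0.002], [0, 0, 0]], turn=[0, 0, 0, 0, 0, 0, 0, 0])

```text
time: 6.55
tool_pos: [0.5681, 0.1898, 0.0877]
tool_rot: [0.007, -0.077, 0.997, 0.001]
contact_force: [5.2, -0.0, 12.2]
gripper_width: -0.0
grasp_force: 6.0
```

Run:
```python
from h import *
i=save("side","s4")[200:290,260:350]; j=save("scene","s5")[200:290,320:410]
cv2.imwrite("pics/p4.png",cv2.resize(np.hstack([i,j]),None,fx=4,fy=4,interpolation=2)[:,:,::-1])
```

```text
(no output)
```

View pics/p4.png

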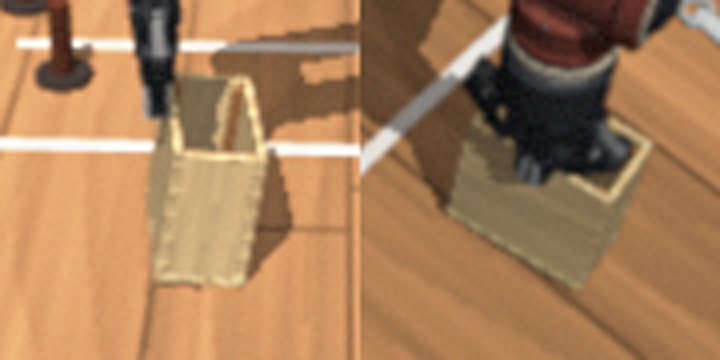

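The crate is tipping about its near edge, so I'll carry on.

Request:
play_rows(linear=[[-0.012, -0.002, 0.002], [-0.012, -0.002, 0.003], [-0.012, -0.002, 0.003], [-0.012, -0.002, 0.002], [-0.012, -0.002, 0.002], [-0.012, -0.002, 0.002], [-0.012, -0.002, 0], [0, 0, 0]], turn=[0, 0, 0, 0, 0, 0, 0, 0])

```text
time: 7.65
tool_pos: [0.478, 0.1749, 0.0943]
tool_rot: [-0.0, -0.077, 0.997, -0.0]
contact_force: [-0.5, -0.4, 0.6]
gripper_width: -0.003
grasp_force: 0.0
```

Run:
```python
from h import *
i=save("side","s6")[190:300,240:380]; j=save("scene","s7")[190:300,300:440]
cv2.imwrite("pics/p5.png",cv2.resize(np.hstack([i,j]),None,fx=2.8,fy=2.8,interpolation=2)[:,:,::-1])
```

```text
(no output)
```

View pics/p5.png

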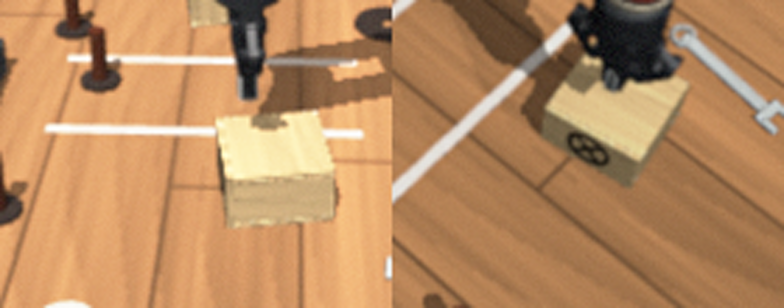

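The left crate lies on its near wall and the stamp shows on its underside, at about (585,148) in the crop. Next I'll tip the right crate.

Request:
play_rows(linear=[[0, 0, 0.035], [0, 0, 0.035], [0.024, -0.055, 0], [0.024, -0.055, 0], [0.024, -0.055, 0], [0.024, -0.055, 0], [0.024, -0.055, 0], [0.021, -0.055, 0]], turn=[0, 0, 0, 0, 0, 0, 0, 0])

```text
time: 8.75
tool_pos: [0.6211, -0.1572, 0.1646]
tool_rot: [0.0, -0.076, 0.997, 0.0]
contact_force: [-0.1, 0.6, -0.9]
gripper_width: 0.003
grasp_force: 0.0
```

Request:
play_rows(linear=[[0, -0.055, 0], [0, -0.055, 0], [0, -0.013, 0], [0, 0, 0], [0, 0, -0.035], [0, 0, -0.035], [0, 0, -0.018], [0, 0, 0]], turn=[0, 0, 0, 0, 0, 0, 0, 0])

```text
time: 9.75
tool_pos: [0.6193, -0.2763, 0.0751]
tool_rot: [-0.001, -0.077, 0.997, 0.001]
contact_force: [-0.3, 0.9, -0.1]
gripper_width: 0.001
grasp_force: 0.0
```

Request:
play_rows(linear=[[-0.012, -0.002, 0], [-0.012, -0.002, 0], [-0.012, -0.002, 0], [-0.012, -0.002, 0.002], [-0.012, -0.002, 0.002], [-0.012, -0.002, 0.002], [0, 0, 0], [0, 0, 0]], turn=[0, 0, 0, 0, 0, 0, 0, 0])

```text
time: 10.75
tool_pos: [0.5478, -0.2905, 0.0838]
tool_rot: [0.001, -0.076, 0.997, -0.001]
contact_force: [0.5, 0.1, 0.4]
gripper_width: -0.0
grasp_force: 0.2
```

Request:
play_rows(linear=[[-0.012, -0.002, 0.002], [-0.012, -0.002, 0.003], [-0.012, -0.002, 0.003], [-0.012, -0.002, 0.002], [-0.012, -0.002, 0.002], [-0.01, -0.001, 0], [0, 0, 0], [0, 0, 0]], turn=[0, 0, 0, 0, 0, 0, 0, 0])

```text
time: 11.75
tool_pos: [0.4782, -0.301, 0.0948]
tool_rot: [0.0, -0.077, 0.997, -0.0]
contact_force: [-0.5, -0.6, 1.1]
gripper_width: -0.003
grasp_force: 0.0
```

Run:
```python
from h import *
for n in("scene","side"):
    grab_frame(n)
    for d in trace(n,"crate_a"):
        ys,xs=np.nonzero(d["region"]); print(n,round(d["p"],2),np.round(d["location"]),xs.min(),xs.max(),ys.min(),ys.max())
# expected boxes upright / lying
def bb(n,P): q=proj(n,P); return q.min(0).round().tolist(),q.max(0).round().tolist()
for nm,p in(("L",[.5437,.1859,.1537]),("R",[.5501,-.2886,.1528])):
    c,s=np.cos(p[2]),np.sin(p[2]); B=np.array([[x,y,z] for x in(-.155,-.035) for y in(-.06,.06) for z in(0,.07)])@np.array([[c,s,0],[-s,c,0],[0,0,1]])+[p[0],p[1],0]
    for n in("scene","side"): print(nm,n,"up",bb(n,boxw(p)),"lying",bb(n,B))
```

```text
scene 0.87 [378. 227.] 354 405 203 256
scene 0.69 [276. 152.] 251 299 134 175
scene 0.46 [249.  98.] 242 279 86 112
side 0.85 [337. 251.] 317 358 230 271
side 0.73 [368. 155.] 356 383 141 171
side 0.61 [337. 186.] 322 353 169 198
L scene up ([341.0, 220.0], [390.0, 275.0]) lying ([352.0, 202.0], [406.0, 258.0])
L side up ([294.0, 219.0], [320.0, 273.0]) lying ([316.0, 229.0], [359.0, 272.0])
R scene up ([236.0, 140.0], [279.0, 190.0]) lying ([251.0, 129.0], [299.0, 177.0])
R side up ([305.0, 160.0], [324.0, 199.0]) lying ([321.0, 169.0], [354.0, 198.0])
```

Both crates are lying as predicted. Now I'll go to the left face of the stamped crate with the fingers spread along it.

Request:
play_rows(linear=[[0, 0, 0.035], [0, 0, 0.025], [-0.003, 0.054, 0], [-0.004, 0.054, 0], [-0.004, 0.054, 0], [-0.004, 0.054, 0], [-0.004, 0.054, 0], [-0.004, 0.054, 0]], turn=[0, 0, -9, -9, -9, -9, -9, -9], hand=0.06)

```text
time: 12.95
tool_pos: [0.4549, 0.0248, 0.155]
tool_rot: [0.0, 0.387, 0.922, 0.0]
contact_force: [0.2, 0.1, 0.3]
gripper_width: 0.706
grasp_force: 0.0
```

Request:
play_rows(linear=[[-0.004, 0.054, 0], [-0.004, 0.053, 0], [-0.004, 0.053, 0], [-0.004, 0.053, 0], [0, 0.051, 0], [0, 0, 0], [0, 0, -0.04], [0, 0, -0.03]], turn=[-9, -9, -9, -9, 0, 0, 0, 0])

```text
time: 13.95
tool_pos: [0.4389, 0.2861, 0.0836]
tool_rot: [0.0, 0.651, 0.759, -0.0]
contact_force: [-0.2, -0.7, 0.3]
gripper_width: 0.704
grasp_force: 0.0
```

Request:
play_rows(linear=[[0, 0, -0.03], [0, 0, -0.02], [0, 0, -0.01], [0, 0, -0.01], [0, 0, 0]], turn=[0, 0, 0, 0, 0])

```text
time: 14.58
tool_pos: [0.439, 0.2864, 0.0145]
tool_rot: [-0.0, 0.651, 0.759, -0.0]
contact_force: [0.6, 1.0, -0.2]
gripper_width: 0.705
grasp_force: 0.0
```

Run:
```python
from h import *
s=state(); print(s["tool_pos"],s["joint_pos"].round(2))
i=save("side","s8")[190:310,290:430]; j=save("scene","s9")[160:280,330:470]
cv2.imwrite("pics/p6.png",cv2.resize(np.hstack([i,j]),None,fx=2.8,fy=2.8,interpolation=2)[:,:,::-1])
```

```text
[0.43896547 0.2864027  0.01452305] [ 0.44 -0.01  1.99 -0.    1.16  0.28]
```

View pics/p6.png

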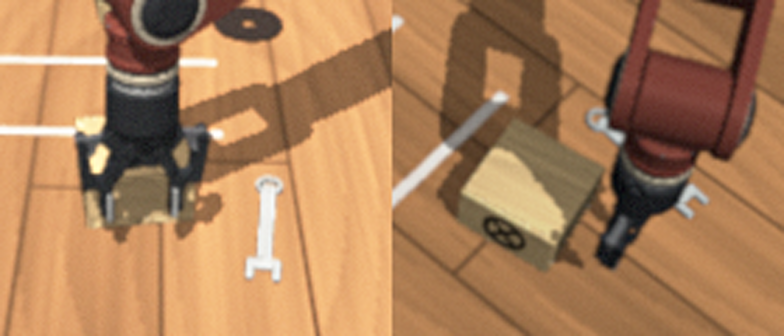

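The gripper stands beside the left face with its tips low and the stamp facing away from the robot. I'll lower a touch and push along -y.

Request:
play_rows(linear=[[0, 0, -0.01], [0, -0.02, 0], [0, -0.012, 0], [0, -0.012, 0], [0, -0.012, 0], [0, -0.012, 0], [0, -0.012, 0], [0, -0.012, 0]], turn=[0, 0, 0, 0, 0, 0, 0, 0])

```text
time: 15.68
tool_pos: [0.4393, 0.1941, 0.0051]
tool_rot: [0.0, 0.651, 0.759, 0.0]
contact_force: [0.9, 2.4, 1.6]
gripper_width: 0.7
grasp_force: 1.1
```

Request:
play_rows(linear=[[0, -0.014, 0], [0, -0.014, 0], [0, -0.014, 0], [0, -0.014, 0], [0, -0.014, 0], [0, -0.014, 0], [0, -0.014, 0], [0, 0, 0]], turn=[0, 0, 0, 0, 0, 0, 0, 0])

```text
time: 16.68
tool_pos: [0.4386, 0.0952, 0.0043]
tool_rot: [0.0, 0.651, 0.759, -0.001]
contact_force: [0.8, 0.1, -1.0]
gripper_width: 0.705
grasp_force: 0.0
```

```bash
cat >> h.py <<'E'
LY=np.array([[x,y,z] for x in(-.06,.06) for y in(-.06,.06) for z in(0,.07)])
def lying(near):
    global BOX
    BOX=LY; M={}
    for n in("scene","side"):
        grab_frame(n); c=proj(n,[[near[0],near[1],.035]])[0]
        for d in trace(n,"crate_a"):
            if np.hypot(*(np.array(d["location"])-c))<15: M[n]=d["region"].astype(float); break
    p,e=fit(M,near); print(list(M),p.round(4),round(e,3)); w=boxw(p); print("y",w[:,1].min().round(4),w[:,1].max().round(4),"x",w[:,0].min().round(3),w[:,0].max().round(3))
E
python3 -c "
from h import *
lying((.45,.05)); print(state()['time'])"
```

```text
['scene', 'side'] [0.4477 0.0238 0.1355] 0.969
y -0.0438 0.0913 x 0.38 0.515
16.875
```

Request:
play_rows(linear=[[0, -0.013, 0], [0, -0.013, 0], [0, -0.013, 0], [0, -0.013, 0], [0, -0.013, 0], [0, 0, 0], [0, 0.03, 0], [0, 0.05, 0]], turn=[0, 0, 0, 0, 0, 0, 0, 0])

```text
time: 17.88
tool_pos: [0.4398, 0.1117, 0.0053]
tool_rot: [0.001, 0.652, 0.758, 0.0]
contact_force: [0.7, 0.2, 0.4]
gripper_width: 0.701
grasp_force: 0.0
```

Request:
play_rows(linear=[[0, 0.02, 0.05], [0, 0.03, 0.06], [0, 0.05, 0.06], [0, 0.06, 0.02], [0, 0.06, 0], [0, 0.06, 0], [0, 0, 0], [0, 0, 0]], turn=[0, 0, 0, 0, 0, 0, 0, 0])

```text
time: 18.88
tool_pos: [0.4389, 0.3788, 0.1782]
tool_rot: [0.0, 0.65, 0.76, -0.0]
contact_force: [-0.3, 0.1, 0.3]
gripper_width: 0.704
grasp_force: 0.0
```

```bash
python3 -c "
from h import *
lying((.45,-.042)); lying((.456,-.303)); im=save('scene','s10')
cv2.imwrite('pics/p7.png',cv2.resize(im[110:270,180:440],None,fx=3,fy=3)[:,:,::-1])"
```

```text
['scene', 'side'] [ 0.4482 -0.0389  0.1425] 1.819
y -0.1068 0.029 x 0.38 0.516
['scene'] [ 0.454  -0.3072  0.1846] 0.052
y -0.3772 -0.2372 x 0.384 0.524
```

View pics/p7.png

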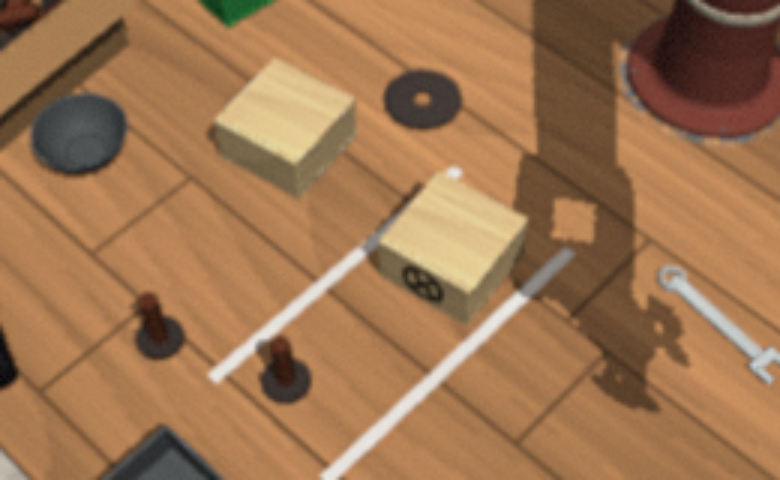

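The stamped crate lies between the lines, spanning y from -0.107 to 0.029 against inner edges at -0.122 and 0.038. The bare crate lies outside to the right, and the gripper is clear.

```bash
python3 -c "
from plant import *
print(job_done())"
```

```text
the job is handed in; nothing more can be done
None
```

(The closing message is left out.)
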